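Close up the board tester

TASK

The grey board tester on the repair bench stands open, with a circuit board lying in its pulled-out drawer. Using only your fingertips, push the raised yellow-framed cover over until it lies flat on the drawer, and then gently push the drawer fully home, without slamming it or forcing it against its stop. Do not grip or lift anything, do not touch the circuit board, which must end lying flat in the drawer, and leave everything else on the bench where it is.

Things in the scene. Friction and masses are not known exactly. Their poses are not given: they have to be found in the camera images.
- tester: Grey metal housing fixed to the bench, 220 deep (x) x 200 wide (y) x 85 mm high. Origin: at table height, under the middle of its front face (the drawer's mouth). Its +x points back into the housing (the direction in which the drawer is pushed home), +y to the left seen from the robot, z up.
- drawer (a joint): How far the drawer is pulled out, m: 0 = fully home, at most 0.165; slides along the tester's -x as it opens. Moves with about 2 N of friction and stays where it is left.
- drawer_front (a point): Centre of the outer face of the drawer's blue front plate (plate 190 wide, 10 thick, from 5 to 81 mm above the table; this point is 43 mm above the table). Axes as the tester's: push on the plate along +x. Behind the plate is an aluminium tray 130 long, 148 wide, its rim 58 mm above the table, its floor at 16 mm.
- cover (a joint): Angle of the cover, rad: 0 = lying flat on the tray rim, 1.57 = upright, at most 2.0 (leaning outwards, to the left). Stiff hinge: it stays wherever it is left, and needs about 1 to 2 N at its free edge to move, all the way down to flat.
- cover_hinge (a point): Middle of the cover's hinge line, about 61 mm above the table, along the tray's left (+y) wall, parallel to the tester's x. The cover is carried by the drawer. It is a panel 100 long (along the hinge), 146 wide (hinge to free edge) and 5 mm thick, clear with a yellow frame; raised, it stands on the left side of the tray and is pushed over to the right (tester's -y) and down. Shut, its top lies 64 mm above the table.
- cover_edge (a point): Middle of the cover's free edge, 146 mm from the hinge line.
- tray_floor (a point): Centre of the tray's inner floor, 16 mm above the table; the tray is 125 (x) x 138 (y) mm inside.
- board: Green circuit board lying loose in the drawer's tray, 66 x 90 x 11 mm, 60 g; origin at the centre of its underside. Not to be touched; it slides with the tray.
- meter: Bystander: orange multimeter lying to the right of the drawer, 185 x 88 x 44 mm, origin at the centre of its underside.
- screwdriver: Bystander: screwdriver lying to the right of the drawer, along its slide direction; origin under its middle.
- screw_jar: Bystander: small jar, 44 mm across and 50 mm high, standing on the bench to the front left, nearer the robot than the drawer; origin at the centre of its underside.
- paper_cup: Bystander: white cup, 76 mm across, 90 mm high, far to the right; origin at the centre of its underside.
- flux_bottle: Bystander: white bottle with a red cap, 50 mm across, 110 mm high, far to the left; origin at the centre of its underside.
- solder_spool: Bystander: metal spool standing on its flange, 60 mm across, 46 mm high, far to the left; origin at the centre of its underside.
- spare_board: Bystander: another green circuit board, 66 x 90 x 11 mm, on the bench far to the left, near the robot; origin at the centre of its underside.

How it is judged:
By the outcome, as a careful person would: the job done as asked, in the order asked, and still so for the second after the job is handed in, with the robot touching nothing.
It also fails if it takes over 48 s, if anything falls off the work surface, if the arm or the gripper's body presses on something with over 40 N, if the wrist force passes 120 N, or if a joint passes its speed limit or range.

ROBOT

A 6-joint arm with a two-finger parallel gripper is mounted at the origin on the work surface. World frame = base frame: x ahead of the robot, y to its left, z up, the work surface at z = 0. Lengths are in m, angles in degrees, forces in N, time in s.
With the tool pointing down it reaches from about 0.3 to 0.75 m from the base axis. Payload 8.5 kg.
Tool frame: the origin (TCP) lies at the very end of the fingers, on their centre line; the grasp point (between the pads) lies 19 mm behind it; z points along the fingers, y is the line along which they close (so a half turn about z gives the same grasp; the last joint's range is limited). The gripper opens to 85 mm and grips with 20 to 120 N. Pads are 22 mm wide; open, the fingers measure 114 mm over their backs; the gripper's body (76 mm by 85 mm) begins 54 mm behind the grasp point. The pads swing forward as they close: fully open they stand 13 mm farther back than shut.
Start: joints at [-82.867, 21.807, 74.336, -0, 83.858, -12.336], TCP at [0.183, -0.519, 0.231] pointing down, gripper open.
Joint ranges: [-178.18, 178.18], [-50.72, 133.34], [12.68, 142.11], [-81.47, 261.47], [9.98, 163.14], [-165.26, 165.26]. Speed limits (degrees/s): [136.94, 136.94, 180, 180, 180, 180].

INTERFACE

Orientations are given as a 3x3 rotation matrix whose columns are the frame's x, y, z axes.
In Python, from rig import env gives the robot as it stands.
- The arm moves only by the tool move_arm, never from a script. Its argument "plan" is a list of rows, each a list of 7 numbers: the turn, a rotation vector about the tool's x, y, z in degrees, then the shift along the tool's x, y, z in cm, then the gripper command: -1 is shut, 1 is fully open, values between are in proportion. In form: [[ax, ay, az, tx, ty, tz, jaw], ...]. A call has 1 to 5 rows; each row is the pose to reach, as a shift and turn from the pose commanded when the call began, along the tool's axes at that moment; what a row does not reach only later rows make up. A row lasts 1/10 s, in which the tool goes at most 50 mm and 8.59 degrees, less where a joint would pass 70% of its speed; a pose out of reach is approached as far as the arm can. A call with a gripper value outside its range is refused whole. The fingers move at their own pace and stop on an object; "squeeze" is the grip in N (left out, the last holds). Time passes only in rows, so rows that repeat a pose let the fingers close. It gives the time, the measured TCP pose, the force, the opening and the grip force at its end, in the units of the state.
- env.observe(): the state, without advancing time (a new reading comes with each control period).
- env.get_image(name): name is "side" or "top"; returns a dict with "color" (384x512x3 uint8, red, green, blue), "fov_y" (degrees; the focal length in pixels is half the picture's height over the tangent of half this angle, whatever the lens; pixels are square), "cx", "cy" (the principal point, pixels), "R" (3x3) and "t" (3): a world point X has camera coordinates R X + t. Camera axes: x right, y down, z forward; pixel columns grow to the right and rows downward; lengths in m; the calibration is good to about 2 mm. A picture is of the moment at which its call begins. There is no depth.
- env.close_job(): hands the job in; it is judged then, once.
Trained networks look in a picture, given as the dict that the camera call returned (one of the last four; its "shot" number tells which), for a name from the list of things; names that differ only in an ending like _2 or _b are one class to them, and where a whole thing is asked for, a point or a joint stands for the part that bears it (a point fixed in the world has none). Each returns a list of dicts, best first, with "conf" (0 to 1); they miss things now and then, are a little off and sometimes report something else, mostly with a low value. They report only what shows in the picture. A call takes as long as a camera call.
- env.outline_of(target, picture): "mask" (384x512 bool, what is visible of it) and "bbox" ([centre column, centre row, width, height] in pixels, round what is visible of it).
- env.tip_of(target, picture): "pixel" ([column, row] in pixels: a listed point, or the origin of a listed thing).
The state is a dict: "time_s": time; "q": joint angles; "qvel": joint speeds; "joint_efforts": joint torques, N m; "position": TCP position; "tool_rot": TCP orientation; "ft_force": force on the tool from outside, world axes, zero at the start; "wrist_torque": the same for the moment, N m; "grip_width": finger opening in m; "gripper_force": force on a finger pad.
Only numpy, scipy, OpenCV 4.12 (cv2) and the standard library are available. Lean on these libraries where they do the work, as an engineer would, in place of code of your own. Each camera call takes 0.05 s, during which the arm holds its last target. There are 200 camera calls.

## Working session

There is one attempt and no reset: what is moved stays moved. The work goes in short steps, Python scripts to look and compute and a tool call to move; the robot and the scene stay as the last step left them, time stands still between calls to the robot, and variables do not carry over. Pictures are saved under pics/ and viewed, at most 10 in all, crops included, and the job is handed in when it is done.

Besides the shell and the picture viewer there is one more tool, called after "Emit:" by a JSON object that holds its "name" and its "arguments", one argument or row to a line. move_arm: Moves the arm, as the interface text tells. Its arguments: {"type":"object","properties":{"plan":{"type":"array"},"squeeze":{"type":"number"}},"required":["plan"]}

```bash
mkdir -p pics; cat > h.py <<'E'
import numpy as np, cv2
from rig import env
def cam(n):
    return env.get_image(n)
def K(p):
    f=192/np.tan(np.radians(p["fov_y"])/2); return f
def ray(p,px):
    f=K(p); d=np.array([(px[0]-p["cx"])/f,(px[1]-p["cy"])/f,1.0]); R=np.array(p["R"]);t=np.array(p["t"])
    return -R.T@t, R.T@d
def atz(p,px,z):
    o,d=ray(p,px); return o+d*(z-o[2])/d[2]
def tri(a,pa,b,pb):
    o1,d1=ray(a,pa);o2,d2=ray(b,pb)
    s=np.linalg.lstsq(np.stack([d1,-d2],1),o2-o1,rcond=None)[0]
    x,y=o1+s[0]*d1,o2+s[1]*d2
    return (x+y)/2,np.linalg.norm(x-y)
def proj(p,X):
    c=np.array(p["R"])@X+np.array(p["t"]); return c[:2]/c[2]*K(p)+[p["cx"],p["cy"]]
E
python3 - <<'E'
from h import *
np.set_printoptions(precision=3,suppress=True)
T=cam("top");S=cam("side")
cv2.imwrite("pics/1.png",T["color"][:,:,::-1]);cv2.imwrite("pics/2.png",S["color"][:,:,::-1])
Z=dict(tester=0,drawer_front=.043,cover_hinge=.061,cover_edge=None,tray_floor=.016,board=.016,meter=0,screwdriver=0,screw_jar=0)
for n,z in Z.items():
    r={}
    for k,p in (("T",T),("S",S)):
        l=env.tip_of(n,p)
        if l: r[k]=l[0]["pixel"]; print(n,k,np.array(l[0]["pixel"]),round(l[0]["conf"],2), atz(p,r[k],z) if z is not None else "")
    if len(r)==2: print("   tri",*tri(T,r["T"],S,r["S"]))
o=env.observe();print(o["position"],o["tool_rot"],o["grip_width"],o["time_s"])
E
```

```text
tester T [265.7 173. ] 0.96 [ 0.633 -0.052  0.   ]
tester S [230.1 193.5] 0.77 [ 0.631 -0.058  0.   ]
   tri [ 0.63  -0.051  0.007] 0.0015848850558677385
drawer_front T [282.3 215.9] 0.94 [ 0.486 -0.098  0.043]
drawer_front S [275.  180.2] 0.6 [ 0.483 -0.11   0.043]
   tri [ 0.483 -0.097  0.055] 0.0029407112167725235
cover_hinge T [250.3 208.2] 0.78 [ 0.508 -0.     0.061]
cover_hinge S [263.8 195.9] 0.66 [ 0.503 -0.008  0.061]
   tri [ 0.504 -0.     0.069] 0.00464726229904373
cover_edge T [257.9 197. ] 0.75 
cover_edge S [258.7 159.9] 0.9 
   tri [ 0.52  -0.019  0.196] 0.0055597308095921
tray_floor T [276.8 198. ] 0.64 [ 0.547 -0.085  0.016]
tray_floor S [254.9 192.8] 0.6 [ 0.544 -0.062  0.016]
   tri [ 0.55  -0.087 -0.008] 0.0017288451457510353
board T [273.4 196.8] 0.9 [ 0.551 -0.074  0.016]
board S [254.  190.7] 0.62 [ 0.549 -0.072  0.016]
   tri [ 0.55  -0.074  0.014] 0.0013010025919489695
meter T [330.8 146.1] 0.64 [ 0.724 -0.269  0.   ]
meter S [225.8 156. ] 0.87 [ 0.701 -0.26   0.   ]
   tri [ 0.714 -0.27  -0.006] 0.021295769838886206
screwdriver T [319.7 184.5] 0.53 [ 0.593 -0.227  0.   ]
screw_jar T [138.6 280.4] 0.73 [0.294 0.344 0.   ]
screw_jar S [314.6 316.3] 0.83 [0.301 0.344 0.   ]
   tri [ 0.298  0.344 -0.   ] 0.007211227176711108
[ 0.183 -0.519  0.231] [[ 0.943  0.333  0.   ]
 [ 0.333 -0.943 -0.   ]
 [-0.     0.    -1.   ]] 0.08540036964274289 1.0
```

View pics/1.png

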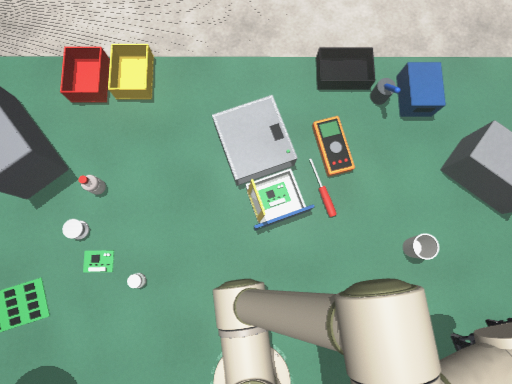

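View pics/2.png

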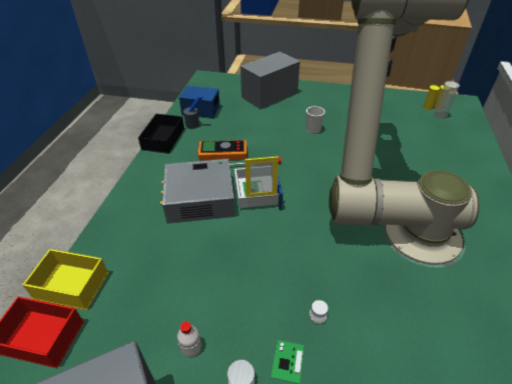

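Top view: tester roof around (255,140), tray at (278,197) and blue front plate from (256,226) to (312,208). The yellow cover stands at the tray's left, near (256,200). The side view shows the same, with the cover raised near (262,178). The tool yaw already nearly matches the tester's. I'll refine that yaw and work out the shifts.

```bash
python3 - <<'E'
from h import *
np.set_printoptions(precision=3,suppress=True)
T=cam("top")
hsv=cv2.cvtColor(T["color"],cv2.COLOR_RGB2HSV)
c=cv2.convexHull(np.argwhere(env.outline_of("tester",T)[0]["mask"])[:,::-1].astype(np.float32))
P=np.float32([atz(T,x[0],.085)[:2] for x in c]); print("tester",cv2.minAreaRect(P))
m=env.outline_of("drawer_front",T)[0]["mask"]
b=cv2.inRange(hsv,(100,120,60),(125,255,255))>0
b[:170]=0;b[240:]=0;b[:,:240]=0;b[:,320:]=0
q=np.argwhere(b)[:,::-1]; P=np.float32([atz(T,x,.081)[:2] for x in q.astype(float)]); print("plate",len(q),cv2.minAreaRect(P),P.mean(0))
o=env.observe();R=np.array(o["tool_rot"]);p=np.array(o["position"])
for n,X in dict(tester=(.632,-.053,0),front=(.485,-.1,.043),hinge=(.506,-.001,.061),edge=(.52,-.019,.196),tray=(.547,-.08,.016)).items(): print(n,(R.T@(np.array(X)-p))*100)
E
```

```text
tester ((0.6504913568496704, -0.037644386291503906), (0.38418465852737427, 0.2071392983198166), 19.582170486450195)
plate 158 ((0.48061758279800415, -0.09939384460449219), (0.008391562849283218, 0.1868656426668167), 19.562780380249023) [ 0.481 -0.102]
tester [ 57.82  -28.935  23.133]
front [ 42.394 -29.404  18.833]
hinge [ 47.673 -38.038  17.034]
edge [ 48.393 -35.874   3.534]
tray [ 48.906 -29.223  21.533]
```

Emit:
{"name": "move_arm", "arguments": {
  "plan": [
    [0,0,0,1,-1,-3,-1],
    [0,0,0,4,-4,-5,-1],
    [0,0,0,7.5,-7,-5,-1],
    [0,0,0,11,-10,-5,-1],
    [0,0,0,14.5,-13,-5,-1]
  ]
}}

```text
time_s: 1.65
position: [0.2772, -0.346, 0.2815]
tool_rot: [[0.943, 0.333, 0.0], [0.333, -0.943, -0.0], [0.0, 0.001, -1.0]]
ft_force: [0.7, -0.0, -0.6]
grip_width: 0.0121
gripper_force: 0.0
```

Emit:
{"name": "move_arm", "arguments": {
  "plan": [
    [0,0,0,3.5,-3.2,0,-1],
    [0,0,0,7,-6.4,0,-1],
    [0,0,0,10.5,-9.6,0,-1],
    [0,0,0,14,-12.8,0,-1],
    [0,0,0,17,-16,0,-1]
  ]
}}

```text
time_s: 2.15
position: [0.3843, -0.1382, 0.2815]
tool_rot: [[0.943, 0.333, 0.001], [0.333, -0.943, -0.0], [0.001, 0.0, -1.0]]
ft_force: [0.4, -0.7, -0.8]
grip_width: -0.0004
gripper_force: 0.0
```

Emit:
{"name": "move_arm", "arguments": {
  "plan": [
    [0,0,0,3,-3.5,0,-1],
    [0,0,0,6,-7,0,-1],
    [0,0,0,9,-10.5,0,-1],
    [0,0,0,12,-13,0,-1],
    [0,0,0,16.5,-15,0,-1]
  ]
}}

```text
time_s: 2.65
position: [0.489, 0.0583, 0.282]
tool_rot: [[0.943, 0.334, 0.001], [0.334, -0.943, -0.0], [0.001, 0.001, -1.0]]
ft_force: [1.0, -1.0, 1.4]
grip_width: 0.0002
gripper_force: 0.0
```

Emit:
{"name": "move_arm", "arguments": {
  "plan": [
    [0,0,0,0,0,4,-1],
    [0,0,0,0,0,8,-1],
    [0,0,0,0,0,10.7,-1],
    [0,0,0,0,0,10.7,-1]
  ]
}}

```text
time_s: 3.05
position: [0.4876, 0.0566, 0.1715]
tool_rot: [[0.943, 0.333, -0.007], [0.333, -0.943, 0.001], [-0.006, -0.003, -1.0]]
ft_force: [0.5, -0.5, 0.7]
grip_width: -0.0001
gripper_force: 0.0
```

```bash
cat > look.py <<'E'
import sys
from h import *
T=cam("top");S=cam("side")
a=cv2.resize(T["color"][150:250,220:340],(480,400),interpolation=cv2.INTER_CUBIC)
b=cv2.resize(S["color"][130:240,220:320],(364,400),interpolation=cv2.INTER_CUBIC)[:,:320]
cv2.imwrite(sys.argv[1],np.hstack([a,b])[:,:,::-1])
o=env.observe();print(np.round(o["position"],4),np.round(o["ft_force"],1),o["time_s"])
for n in("cover_edge","cover_hinge","drawer_front"):
    r=[env.tip_of(n,p) for p in(T,S)]
    if all(r): print(n,*tri(T,r[0][0]["pixel"],S,r[1][0]["pixel"]),[x[0]["conf"] for x in r])
E
python3 look.py pics/3.png
```

```text
[0.4897 0.0562 0.1753] [ 1.  -0.   0.3] 3.15
cover_edge [ 0.50884616 -0.61057918 -0.2604028 ] 0.21948406543628496 [0.49, 0.94]
cover_hinge [0.50577129 0.00189297 0.07858458] 0.01507090224772261 [0.56, 0.9]
drawer_front [ 0.48003367 -0.10572753  0.03499869] 0.015518377761729487 [0.65, 0.69]
```

View pics/3.png

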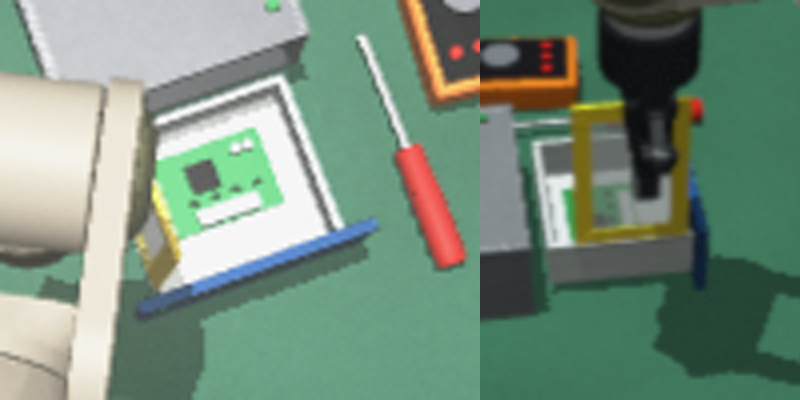

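The finger stands just left of the cover (right panel, about (648,190)), a little toward the robot from its middle. Next I push right along the cover's arc.

Emit:
{"name": "move_arm", "arguments": {
  "plan": [
    [0,0,0,1,2,0,-1],
    [0,0,0,1,4,0,-1],
    [0,0,0,1,5.2,0,-1],
    [0,0,0,1,6.2,0,-1],
    [0,0,0,1,7.2,0,-1]
  ]
}}

```text
time_s: 3.95
position: [0.5226, -0.0085, 0.1744]
tool_rot: [[0.943, 0.333, -0.0], [0.333, -0.943, 0.0], [-0.0, -0.001, -1.0]]
ft_force: [-0.6, 0.9, 0.3]
grip_width: 0.0001
gripper_force: 0.5
```

Emit:
{"name": "move_arm", "arguments": {
  "plan": [
    [0,0,0,0,1,0,-1],
    [0,0,0,0,2,0.1,-1],
    [0,0,0,0,3,0.4,-1],
    [0,0,0,0,3.9,0.8,-1],
    [0,0,0,0,4.8,1.3,-1]
  ]
}}

```text
time_s: 4.45
position: [0.539, -0.0543, 0.1611]
tool_rot: [[0.943, 0.333, 0.0], [0.333, -0.943, -0.0], [0.0, 0.0, -1.0]]
ft_force: [0.7, 0.1, 1.5]
grip_width: -0.0001
gripper_force: 0.4
```

```bash
python3 look.py pics/4.png
```

```text
[ 0.5387 -0.0545  0.1604] [-0.5 -0.5 -0.3] 4.55
cover_edge [ 0.53261082 -0.08452392  0.18371645] 0.013567864544392088 [0.58, 0.7]
```

View pics/4.png

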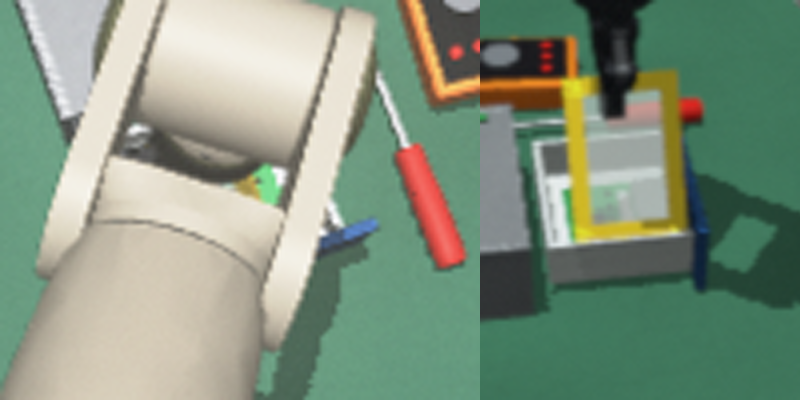

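The cover is tipping right, with its top edge near (620,85) in the right panel, and the finger is on its outer face. I continue along the arc.

Emit:
{"name": "move_arm", "arguments": {
  "plan": [
    [0,0,0,0,1.3,0.8,-1],
    [0,0,0,0,2.3,1.8,-1],
    [0,0,0,0,3.3,2.8,-1],
    [0,0,0,0,4.1,4,-1],
    [0,0,0,0,4.6,5,-1]
  ]
}}

```text
time_s: 5.35
position: [0.554, -0.0979, 0.1098]
tool_rot: [[0.943, 0.333, -0.001], [0.333, -0.943, 0.0], [-0.001, -0.001, -1.0]]
ft_force: [-0.2, -0.6, 0.5]
grip_width: -0.0
gripper_force: 0.3
```

Emit:
{"name": "move_arm", "arguments": {
  "plan": [
    [0,0,0,0,0.5,1.2,-1],
    [0,0,0,0,0.8,2.1,-1],
    [0,0,0,0,0.9,2.8,-1],
    [0,0,0,0,1,3.4,-1],
    [0,0,0,0,1,3.8,-1]
  ]
}}

```text
time_s: 5.85
position: [0.5573, -0.1062, 0.0729]
tool_rot: [[0.943, 0.333, -0.0], [0.333, -0.943, 0.0], [-0.0, -0.0, -1.0]]
ft_force: [0.6, -0.1, 1.3]
grip_width: 0.0
gripper_force: 0.2
```

Emit:
{"name": "move_arm", "arguments": {
  "plan": [
    [0,0,0,0,0,0.3,-1],
    [0,0,0,0,0,0.6,-1],
    [0,0,0,0,0,0.8,-1],
    [0,0,0,0,0,1,-1],
    [0,0,0,0,0,1,-1]
  ]
}}

```text
time_s: 6.35
position: [0.5575, -0.1063, 0.064]
tool_rot: [[0.943, 0.333, 0.001], [0.333, -0.943, -0.0], [0.001, 0.001, -1.0]]
ft_force: [0.2, 0.6, 5.5]
grip_width: -0.0001
gripper_force: 2.5
```

```bash
python3 look.py pics/5.png
```

```text
[ 0.5575 -0.1062  0.064 ] [-0.5  0.8  4.4] 6.45
cover_hinge [ 0.50842344 -0.00683674  0.07115111] 0.012060497184425667 [0.51, 0.78]
```

View pics/5.png

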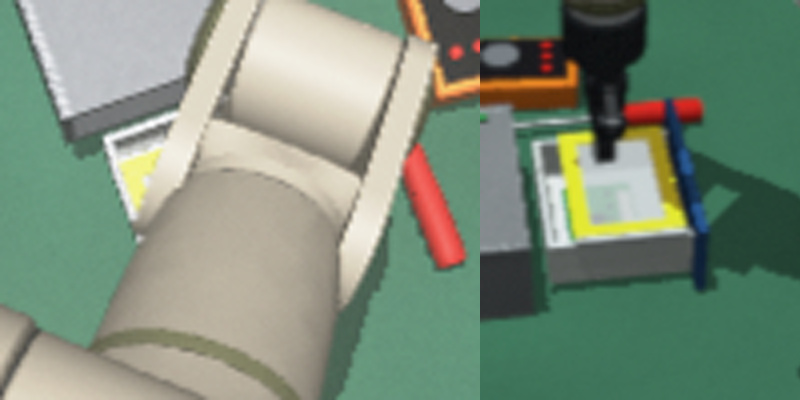

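The cover lies flat on the rim: its yellow frame is at about (625,185) in the right panel, and the tip reads 64 mm under 5 N. Now I lift off and go round to the front of the plate.

Emit:
{"name": "move_arm", "arguments": {
  "plan": [
    [0,0,0,0,0,-2,-1],
    [0,0,0,0,0,-6,-1],
    [0,0,0,0,0,-9,-1],
    [0,0,0,-4,-1,-10,-1],
    [0,0,0,-8,-2,-10,-1]
  ]
}}

```text
time_s: 7.25
position: [0.475, -0.1143, 0.1647]
tool_rot: [[0.942, 0.334, 0.003], [0.334, -0.942, -0.002], [0.003, 0.003, -1.0]]
ft_force: [-0.4, -0.9, -0.3]
grip_width: -0.0001
gripper_force: 0.0
```

Emit:
{"name": "move_arm", "arguments": {
  "plan": [
    [0,0,0,-3,-0.5,0,-1],
    [0,0,0,-5,-0.7,0,-1],
    [0,0,0,-5,-0.7,4,-1],
    [0,0,0,-5,-0.7,8,-1],
    [0,0,0,-5,-0.7,12,-1]
  ]
}}

```text
time_s: 7.75
position: [0.4258, -0.1243, 0.0425]
tool_rot: [[0.943, 0.333, 0.002], [0.333, -0.943, -0.001], [0.001, 0.001, -1.0]]
ft_force: [0.7, -0.9, -1.2]
grip_width: 0.0003
gripper_force: 0.0
```

```bash
python3 look.py pics/6.png
```

```text
[ 0.4237 -0.123   0.0402] [0.3 0.6 0.6] 7.85
cover_edge [ 0.55745089 -0.15553485  0.04549895] 0.011654051402002307 [0.81, 0.92]
cover_hinge [ 0.51024481 -0.00248968  0.07732418] 0.008929396482481656 [0.74, 0.81]
drawer_front [ 0.4832271  -0.09945438  0.0327153 ] 0.007202290762567003 [0.67, 0.6]
```

View pics/6.png

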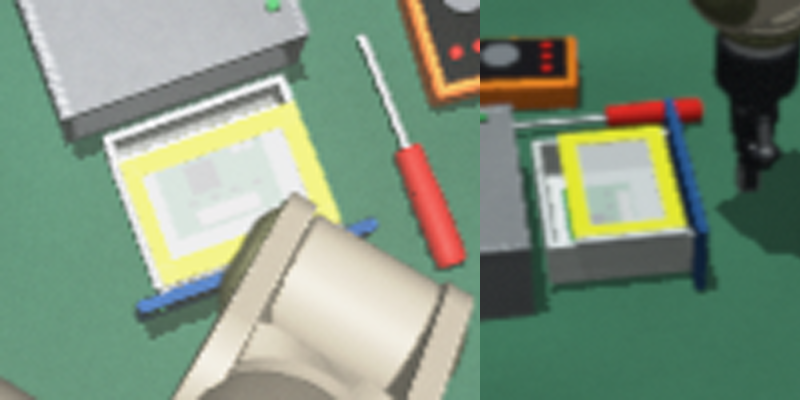

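The cover lies flat over the board in both views, and the finger hangs in front of the blue plate (right panel, about (747,185)). Next I push home gently.

Emit:
{"name": "move_arm", "arguments": {
  "plan": [
    [0,0,0,1.5,0,0,-1],
    [0,0,0,3,0,0,-1],
    [0,0,0,3.6,0,0,-1],
    [0,0,0,4.2,0,0,-1],
    [0,0,0,4.8,0,0,-1]
  ]
}}

```text
time_s: 8.65
position: [0.4709, -0.1081, 0.0437]
tool_rot: [[0.943, 0.333, -0.0], [0.333, -0.943, -0.0], [-0.0, 0.0, -1.0]]
ft_force: [-1.8, -1.2, 3.0]
grip_width: -0.0
gripper_force: 1.1
```

Emit:
{"name": "move_arm", "arguments": {
  "plan": [
    [0,0,0,0.5,0,0,-1],
    [0,0,0,1,0,0,-1],
    [0,0,0,1.5,0,0,-1],
    [0,0,0,2,0,0,-1],
    [0,0,0,2.5,0,0,-1]
  ]
}}

```text
time_s: 9.15
position: [0.4949, -0.0997, 0.0433]
tool_rot: [[0.943, 0.333, -0.0], [0.333, -0.943, 0.0], [-0.0, -0.0, -1.0]]
ft_force: [-1.6, -0.1, 1.5]
grip_width: 0.0003
gripper_force: 1.1
```

Emit:
{"name": "move_arm", "arguments": {
  "plan": [
    [0,0,0,0.5,0,0,-1],
    [0,0,0,1,0,0,-1],
    [0,0,0,1.5,0,0,-1],
    [0,0,0,2,0,0,-1],
    [0,0,0,2.5,0,0,-1]
  ]
}}

```text
time_s: 9.65
position: [0.5185, -0.0914, 0.0433]
tool_rot: [[0.943, 0.333, -0.0], [0.333, -0.943, 0.0], [-0.0, -0.0, -1.0]]
ft_force: [-2.2, -0.3, 1.9]
grip_width: 0.0003
gripper_force: 1.1
```

```bash
python3 look.py pics/7.png
```

```text
[ 0.5189 -0.0914  0.0433] [1.3 0.  0.4] 9.75
cover_edge [ 0.61241242 -0.12488745  0.06502161] 0.0008802242397626726 [0.74, 0.7]
cover_hinge [0.56326433 0.01385542 0.07514112] 0.011103353591590646 [0.78, 0.88]
drawer_front [0.40466607 0.31115098 0.40144085] 0.10459461661488051 [0.64, 0.94]
```

View pics/7.png

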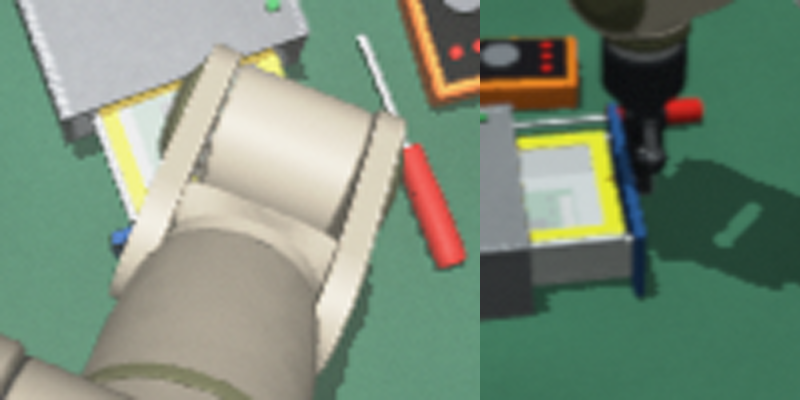

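The cover enters the mouth freely, and about 10 cm remains. I continue.

Emit:
{"name": "move_arm", "arguments": {
  "plan": [
    [0,0,0,0.5,0,0,-1],
    [0,0,0,1,0,0,-1],
    [0,0,0,1.5,0,0,-1],
    [0,0,0,2,0,0,-1],
    [0,0,0,2.5,0,0,-1]
  ]
}}

```text
time_s: 10.55
position: [0.5421, -0.083, 0.0433]
tool_rot: [[0.943, 0.333, -0.0], [0.333, -0.943, 0.0], [-0.0, -0.0, -1.0]]
ft_force: [-1.8, -0.2, 0.2]
grip_width: -0.0001
gripper_force: 1.1
```

Emit:
{"name": "move_arm", "arguments": {
  "plan": [
    [0,0,0,0.5,0,0,-1],
    [0,0,0,1,0,0,-1],
    [0,0,0,1.5,0,0,-1],
    [0,0,0,2,0,0,-1],
    [0,0,0,2.5,0,0,-1]
  ]
}}

```text
time_s: 11.05
position: [0.5656, -0.0747, 0.0433]
tool_rot: [[0.943, 0.333, -0.0], [0.333, -0.943, 0.0], [-0.0, -0.0, -1.0]]
ft_force: [-2.3, 0.3, 0.4]
grip_width: -0.0
gripper_force: 1.1
```

Emit:
{"name": "move_arm", "arguments": {
  "plan": [
    [0,0,0,0.5,0,0,-1],
    [0,0,0,1,0,0,-1],
    [0,0,0,1.5,0,0,-1],
    [0,0,0,2,0,0,-1],
    [0,0,0,2.4,0,0,-1]
  ]
}}

```text
time_s: 11.55
position: [0.5883, -0.0666, 0.0433]
tool_rot: [[0.943, 0.333, -0.0], [0.333, -0.943, 0.0], [0.0, -0.0, -1.0]]
ft_force: [-2.2, 0.7, -0.2]
grip_width: -0.0003
gripper_force: 1.1
```

```bash
python3 look.py pics/8.png
```

```text
[ 0.5887 -0.0668  0.0434] [ 0.9 -0.1  0.8] 11.65
```

View pics/8.png

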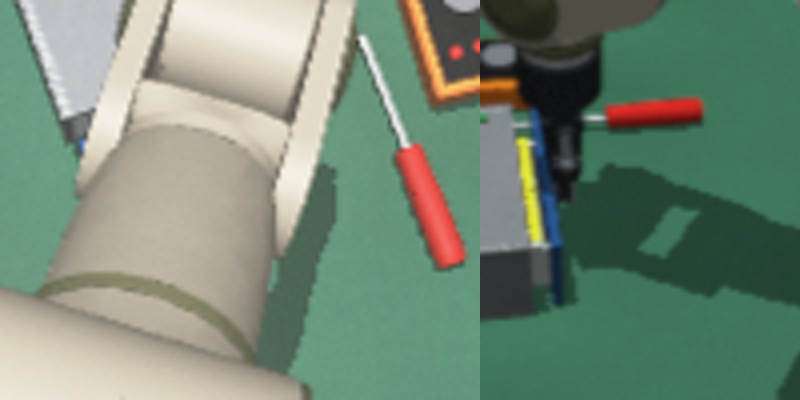

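About 15 mm of gap is left between the housing edge (530,270) and the plate (552,270). I slow down.

Emit:
{"name": "move_arm", "arguments": {
  "plan": [
    [0,0,0,0.2,0,0,-1],
    [0,0,0,0.4,0,0,-1],
    [0,0,0,0.6,0,0,-1],
    [0,0,0,0.8,0,0,-1],
    [0,0,0,1,0,0,-1]
  ]
}}

```text
time_s: 12.45
position: [0.5975, -0.0635, 0.0434]
tool_rot: [[0.943, 0.333, 0.0], [0.333, -0.943, -0.0], [0.0, 0.0, -1.0]]
ft_force: [-1.5, -1.3, 1.6]
grip_width: 0.0
gripper_force: 1.0
```

Emit:
{"name": "move_arm", "arguments": {
  "plan": [
    [0,0,0,0.1,0,0,-1],
    [0,0,0,0.2,0,0,-1],
    [0,0,0,0.3,0,0,-1],
    [0,0,0,0.4,0,0,-1]
  ]
}}

```text
time_s: 12.85
position: [0.6012, -0.0622, 0.0433]
tool_rot: [[0.943, 0.333, -0.0], [0.333, -0.943, -0.0], [-0.0, 0.0, -1.0]]
ft_force: [-2.1, -1.2, 0.6]
grip_width: -0.0002
gripper_force: 1.0
```

```bash
python3 look.py pics/9.png
```

```text
[ 0.6013 -0.0621  0.0433] [-0.8 -1.1  0.9] 12.95
drawer_front [0.41405327 0.26754332 0.36684696] 0.21563513283072389 [0.71, 0.6]
```

View pics/9.png

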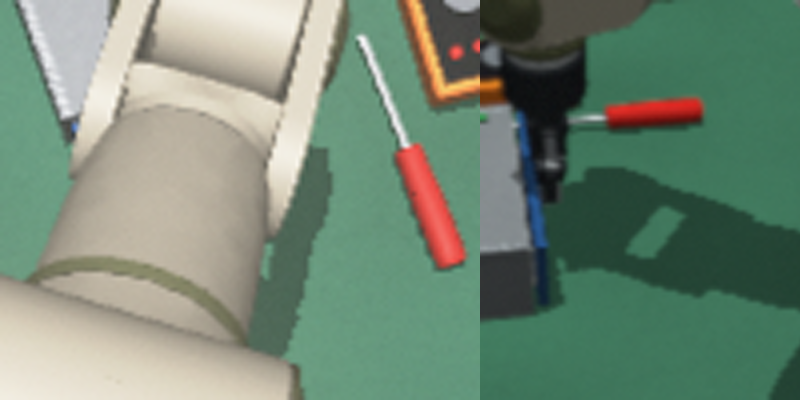

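Almost home: the plate is at about (541,270), against the housing edge at 535. I creep on, watching the force.

Emit:
{"name": "move_arm", "arguments": {
  "plan": [
    [0,0,0,0.05,0,0,-1],
    [0,0,0,0.1,0,0,-1],
    [0,0,0,0.15,0,0,-1]
  ]
}}

```text
time_s: 13.55
position: [0.6023, -0.0617, 0.0433]
tool_rot: [[0.943, 0.333, -0.0], [0.333, -0.943, 0.0], [-0.0, -0.0, -1.0]]
ft_force: [-2.2, -0.3, 0.2]
grip_width: -0.0
gripper_force: 1.0
```

Emit:
{"name": "move_arm", "arguments": {
  "plan": [
    [0,0,0,0.05,0,0,-1],
    [0,0,0,0.1,0,0,-1]
  ]
}}

```text
time_s: 13.75
position: [0.6034, -0.0613, 0.0433]
tool_rot: [[0.943, 0.333, -0.0], [0.333, -0.943, 0.0], [-0.0, -0.0, -1.0]]
ft_force: [-2.0, -1.0, 0.5]
grip_width: -0.0001
gripper_force: 1.0
```

Emit:
{"name": "move_arm", "arguments": {
  "plan": [
    [0,0,0,0.05,0,0,-1],
    [0,0,0,0.1,0,0,-1]
  ]
}}

```text
time_s: 13.95
position: [0.6044, -0.061, 0.0433]
tool_rot: [[0.943, 0.333, -0.0], [0.333, -0.943, 0.0], [-0.0, -0.0, -1.0]]
ft_force: [-2.6, -0.3, 1.7]
grip_width: -0.0002
gripper_force: 1.0
```

Emit:
{"name": "move_arm", "arguments": {
  "plan": [
    [0,0,0,0.05,0,0,-1],
    [0,0,0,0.1,0,0,-1]
  ]
}}

```text
time_s: 14.15
position: [0.6053, -0.0606, 0.0433]
tool_rot: [[0.943, 0.333, -0.0], [0.333, -0.943, 0.0], [-0.0, -0.0, -1.0]]
ft_force: [-5.1, -0.7, 1.1]
grip_width: -0.0002
gripper_force: 2.6
```

Emit:
{"name": "move_arm", "arguments": {
  "plan": [
    [0,0,0,0,0,0,-1],
    [0,0,0,0.03,0,0,-1]
  ]
}}

```text
time_s: 14.35
position: [0.6053, -0.0606, 0.0433]
tool_rot: [[0.943, 0.333, -0.001], [0.333, -0.943, -0.0], [-0.001, -0.0, -1.0]]
ft_force: [-5.2, -0.3, 2.6]
grip_width: 0.0001
gripper_force: 2.7
```

The position no longer advances and the force has risen to 5 N, so the drawer is on its stop. I back off.

Emit:
{"name": "move_arm", "arguments": {
  "plan": [
    [0,0,0,-0.5,0,0,-1],
    [0,0,0,-3,0,0,-1],
    [0,0,0,-7,0,0,-1],
    [0,0,0,-11,0,-2,-1],
    [0,0,0,-15,0,-6,-1]
  ]
}}

```text
time_s: 14.85
position: [0.4662, -0.109, 0.0977]
tool_rot: [[0.943, 0.333, -0.003], [0.333, -0.943, 0.002], [-0.002, -0.003, -1.0]]
ft_force: [1.1, 0.0, 1.2]
grip_width: -0.0
gripper_force: 0.0
```

Emit:
{"name": "move_arm", "arguments": {
  "plan": [
    [0,0,0,-3,3,-3,-1],
    [0,0,0,-6,6,-6,-1],
    [0,0,0,-8,9,-9,-1],
    [0,0,0,-8,12,-9,-1],
    [0,0,0,-8,12,-9,-1]
  ]
}}

```text
time_s: 15.35
position: [0.4338, -0.2524, 0.1896]
tool_rot: [[0.944, 0.33, 0.003], [0.33, -0.944, -0.003], [0.002, 0.004, -1.0]]
ft_force: [1.7, 0.1, 0.5]
grip_width: 0.0004
gripper_force: 0.0
```

```bash
python3 look.py pics/10.png
```

```text
[ 0.4329 -0.2488  0.1883] [-0.   0.5  0.1] 15.45
```

View pics/10.png

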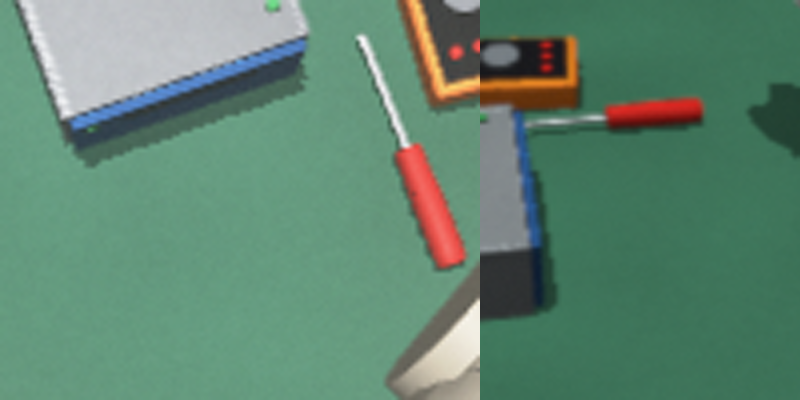

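The drawer is flush with the housing: the blue plate runs along it from (75,128) to (305,45), and the screwdriver and meter haven't moved. Handing in.

```bash
python3 -c "
from rig import env
print(env.close_job())"
```

```text
the job is handed in; nothing more can be done
None
```

I pushed the cover flat and the drawer fully home with closed fingertips, stopping at about 5 N on the stop; nothing else was touched, and the job is handed in at about 15 s on the robot's clock (limit 48 s).

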